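Open the latched gate of the stain-bottle pen

TASK

The stains are wanted at the microscope: open the gate of the white pen that holds the three amber dropper bottles. Lift its latch bar by the black knob clear of its catch, then swing the gate wide open towards you, at least 60 degrees, and let go; leave the other pen, with the slide boxes, latched.

Things in the scene. Friction and masses are not known exactly. Their poses are not given: they have to be found in the camera images.
- stain_knob (a point): Black upright knob, 18 mm across, on the latch bar of the gate to open (white pen holding three amber bottles). Point on its axis, 156 mm above the bench when latched, 15 mm under the knob's top; the bar's top is 24 mm below the point, the gate's top edge 50 mm below. As it lifts, the knob rides an arc: about 5 mm towards the hinge for 18 mm up.
- stain_latch (a joint): Angle of that dark steel latch bar, rad: 0 lying in its catch, stop at 0.45. Bar 160 x 10 x 16 mm along the gate's top, pivoted on the gate 80 mm from the knob towards the hinge, 14 mm below the knob point. Its free end drops between the 18 mm lips of a catch on the post. Knob raised 11 mm (0.14 rad) is clear, about 34 mm is the stop. It takes 1 N to lift and falls back when let go.
- stain_hinge (a point): Point on the gate's fixed vertical hinge axis, level with the knob point, 150 mm from it. The hinge is at the pen's left as seen from the robot; with the gate closed the line knob to hinge is the pen's width direction (within 12 degrees of +y). From above the gate opens clockwise about it, its free end coming towards the robot.
- stain_gate (a joint): Opening angle of that gate, rad: 0 closed, stop at 1.6. Gate 190 mm wide, of clear sheet in a steel frame; slight friction, stays where left. Only 0.02 rad of play while latched. Pen: white, open above, 240 wide, 170 deep, front 110 high, back 49 high.
- slide_latch (a joint): Angle of the latch bar of the other, like pen, which holds two flat grey slide boxes; to be left alone: 0 lying in its catch, 0.45 fully lifted, rad.

How it is judged:
By the outcome, as a careful person would: the job done as asked, in the order asked, and still so for the second after the job is handed in, with the robot touching nothing.
It also fails if it takes over 38 s, if anything falls off the work surface, if the arm or the gripper's body presses on something with over 40 N, if the wrist force passes 120 N, or if a joint passes its speed limit or range.

ROBOT

A 6-joint arm with a two-finger parallel gripper is mounted at the origin on the work surface. World frame = base frame: x ahead of the robot, y to its left, z up, the work surface at z = 0. Lengths are in m, angles in rad, forces in N, time in s.
With the tool pointing down it reaches from about 0.375 to 0.975 m from the base axis. Payload 3.8 kg.
Tool frame: the origin (TCP) lies on the centre line of the jaws, within the pads' length; the fingertips stand 14 mm ahead of it and the grasp point (between the pads) lies 5 mm behind it; z points along the fingers, y is the line along which they close (so a half turn about z gives the same grasp; the last joint's range is limited). The gripper opens to 85 mm and grips with 20 to 120 N. Pads are 22 mm wide; open, the fingers measure 114 mm over their backs; the gripper's body (76 mm by 85 mm) begins 54 mm behind the grasp point. The pads swing forward as they close: fully open they stand 13 mm farther back than shut.
Start: joints at [-1.326, 0.264, 1.604, -0, 1.274, -0.037], TCP at [0.188, -0.648, 0.245] pointing down, gripper open.
Joint ranges: [-2.63, 2.63], [-0.94, 2.18], [0.31, 2.57], [-1.31, 4.45], [0, 2.66], [-2.55, 2.55]. Speed limits (rad/s): [2.57, 2.57, 3.14, 3.14, 3.14, 3.14].

INTERFACE

Orientations are given as a rotation vector (axis times angle).
In Python, from workcell import bot, eyes, spot_in gives the robot as it stands.
- The arm moves only by the tool carry_out, never from a script. Its argument "series" is text: rows parted by semicolons, each of 4 numbers parted by spaces: the shift along the world's x, y, z in m, then the turn about the world's z in degrees. In form: tx ty tz roll; .... A call has 1 to 20 rows; each row shifts and turns the commanded pose from where the row before left it; what a row does not reach is not made up. A row lasts 1/8 s, in which the tool goes at most 62.5 mm and 10.7 degrees, less where a joint would pass 70% of its speed; a pose out of reach is approached as far as the arm can. A call is refused whole if a number of a shift passes 0.0625 or a number of a turn 10.7, either way. A call with a gripper value outside its range is refused whole. "jaw" is the gripper command: -1 is shut, 1 is fully open, values between are in proportion, set as the call begins (left out, the last holds). The fingers move at their own pace and stop on an object; "grip_force" is the grip in N (left out, the last holds). Time passes only in rows, so rows that do not move let the fingers close. It gives the time, the measured TCP pose, the force, the opening and the grip force at its end, in the units of the state.
- bot.read_state(): the state, without advancing time (a new reading comes with each control period).
- eyes.read_camera(name): name is "scene" or "side" or "wrist"; returns (picture, depth): 480x640x3 uint8, blue, green, red; 480x640 float32, m along the optical axis (not along the pixel's ray), 0 where there is no reading.
- eyes.get_calibration(name): a dict with "K" (3x3 intrinsics, pixels), "position" and "rotation" of the camera in the world; the wrist camera has in their place "T_tool_cam" (4x4, takes a point from camera to tool coordinates, whose origin is the TCP and whose axes are the flange's). Camera axes: x right, y down, z forward; pixel columns grow to the right and rows downward; lengths in m; the calibration is good to about 2 mm. A picture is of the moment at which its call begins: read the wrist's pose just before it. get_calibration takes no time and is no camera call.
- bot.finish_job(): hands the job in; it is judged then, once.
Trained networks look in the newest picture that a camera, given by its name, has taken for a name from the list of things; names that differ only in an ending like _2 or _b are one class to them, and where a whole thing is asked for, a point or a joint stands for the part that bears it (a point fixed in the world has none). Each returns a list of dicts, best first, with "score" (0 to 1); they miss things now and then, are a little off and sometimes report something else, mostly with a low value. They report only what shows in the picture. A call takes as long as a camera call.
- spot_in(camera, target): "rect" ([centre column, centre row, width, height] in pixels, round what is visible of it).
The state is a dict: "time": time; "q": joint angles; "joint_vel": joint speeds; "joint_torque": joint torques, N m; "tool_pos": TCP position; "tcp_rot": TCP orientation; "wrist_force": force on the tool from outside, world axes, zero at the start; "torque": the same for the moment, N m; "width": opening from 0.0 (shut) to 1.0 (fully open); "grip_force": force on a finger pad.
Only numpy, scipy, OpenCV 4.12 (cv2) and the standard library are available. Lean on these libraries where they do the work, as an engineer would, in place of code of your own. Each camera call takes 0.05 s, during which the arm holds its last target. There are 200 camera calls.

## Working session

There is one attempt and no reset: what is moved stays moved. The work goes in short steps, Python scripts to look and compute and a tool call to move; the robot and the scene stay as the last step left them, time stands still between calls to the robot, and variables do not carry over. Pictures are saved under pics/ and viewed, at most 10 in all, crops included, and the job is handed in when it is done.

Besides the shell and the picture viewer there is one more tool, called after "Request:" as a command line: name --argument value ..., lists and objects as JSON in quotes. carry_out: Moves the arm, as the interface text tells. Its arguments: {"type":"object","properties":{"series":{"type":"string"},"jaw":{"type":"number"},"grip_force":{"type":"number"}},"required":["series"]}

```bash
mkdir -p pics; cat > h.py <<'E'
import numpy as np, cv2
from workcell import bot, eyes, spot_in
from scipy.spatial.transform import Rotation as R
def cam(n):
    s=bot.read_state(); im,d=eyes.read_camera(n); c=eyes.get_calibration(n)
    if n=="wrist":
        T=np.eye(4);T[:3,:3]=R.from_rotvec(s["tcp_rot"]).as_matrix();T[:3,3]=s["tool_pos"];T=T@np.array(c["T_tool_cam"])
    else:
        T=np.eye(4);r=np.array(c["rotation"]);T[:3,:3]=r if r.shape==(3,3) else R.from_rotvec(r).as_matrix();T[:3,3]=c["position"]
    return im,d,np.array(c["K"]),T
def world(u,v,z,K,T):
    p=np.linalg.inv(K)@np.array([u,v,1])*z
    return T[:3,:3]@p+T[:3,3]
def onplane(u,v,h,K,T):
    r=T[:3,:3]@np.linalg.inv(K)@np.array([u,v,1]);return T[:3,3]+r*(h-T[2,3])/r[2]
E
python3 - <<'E'
from h import *
np.set_printoptions(precision=3,suppress=True)
for n in("scene","side"):
    im,d,K,T=cam(n);cv2.imwrite(f"pics/{n}0.png",im);print(n,T)
    for t in("stain_knob","stain_latch","slide_latch","stain_gate"):
        for r in spot_in(n,t)[:3]:
            u,v=r["rect"][:2];z=d[int(v),int(u)]
            print(t,round(r["score"],2),np.round(r["rect"],0),world(u,v,z,K,T),onplane(u,v,.156,K,T))
print(bot.read_state())
E
```

```text
scene [[ 0.211  0.715 -0.667  1.154]
 [ 0.977 -0.143  0.157 -0.108]
 [ 0.017 -0.685 -0.729  0.735]
 [ 0.     0.     0.     1.   ]]
stain_knob 0.56 [209. 248.  94.  31.] [ 0.459 -0.201 -0.001] [ 0.607 -0.181  0.156]
stain_latch 0.55 [211. 248.  92.  30.] [ 0.459 -0.196 -0.003] [ 0.608 -0.177  0.156]
slide_latch 0.72 [391. 226.  88.  29.] [ 0.469  0.206 -0.004] [0.618 0.138 0.156]
stain_gate 0.58 [228. 267. 127.  70.] [ 0.608 -0.156  0.1  ] [ 0.656 -0.152  0.156]
side [[-0.786 -0.314  0.533  0.164]
 [-0.618  0.428 -0.659  0.579]
 [-0.021 -0.847 -0.531  0.58 ]
 [ 0.     0.     0.     1.   ]]
stain_knob 0.81 [387. 202.  48.  46.] [ 0.735 -0.406 -0.002] [ 0.58  -0.139  0.156]
stain_latch 0.64 [386. 204.  52.  42.] [ 0.6   -0.168  0.132] [ 0.577 -0.128  0.156]
slide_latch 0.94 [277. 280.  79.  64.] [0.603 0.149 0.131] [0.579 0.173 0.156]
stain_gate 0.9 [381. 228.  68.  99.] [ 0.597 -0.15   0.086] [ 0.536 -0.047  0.156]
{'time': 0.5, 'q': array([-1.326,  0.264,  1.604,  0.   ,  1.274, -0.037]), 'joint_vel': array([ 0.001, -0.002, -0.001,  0.001, -0.001,  0.002]), 'joint_torque': array([  0.   , -51.44 , -36.724,  -0.   ,   0.003,  -0.   ]), 'tool_pos': array([ 0.188, -0.648,  0.245]), 'tcp_rot': array([-3.11 , -0.441, -0.   ]), 'wrist_force': array([0.764, 0.652, 0.205]), 'torque': array([ 0.01 , -0.013, -0.007]), 'grip_force': 0.0, 'width': 0.9982737344638323}
```

View pics/scene0.png

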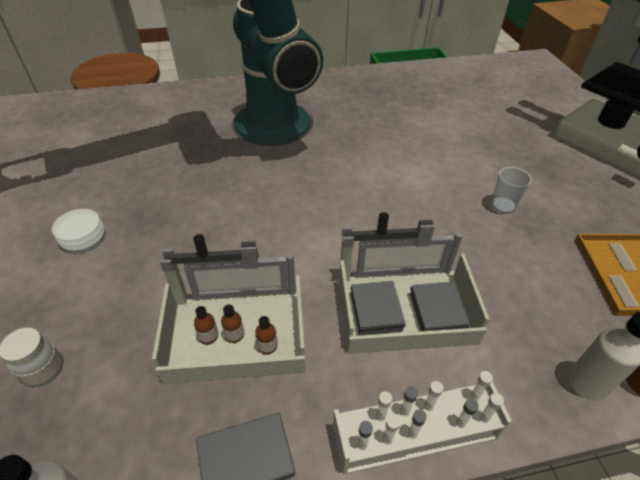

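View pics/side0.png

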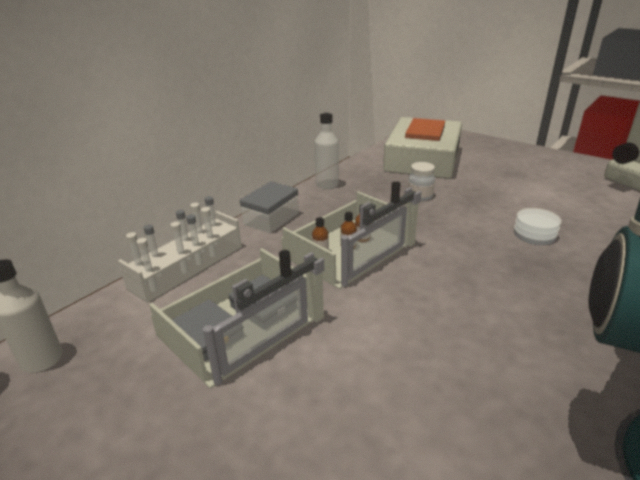

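The amber-bottle pen is the left one in "scene", with its knob at about (200,244), and the far one in "side", with its knob at about (395,191). Its pivot block and hinge are on the +y side, as stated. Next I'll segment the dark knob pixels.

```bash
python3 - <<'E'
from h import *
np.set_printoptions(precision=4,suppress=True)
for n,(u0,u1,v0,v1) in {"scene":(185,275,225,280),"side":(355,425,175,225)}.items():
    im,d,K,T=cam(n)
    V,U=np.mgrid[v0:v1,u0:u1];D=d[v0:v1,u0:u1];g=im[v0:v1,u0:u1].max(2)
    P=np.array([world(u,v,z,K,T) for u,v,z in zip(U.ravel(),V.ravel(),D.ravel())])
    k=(P[:,2]>.143)&(P[:,2]<.175)&(P[:,0]>.5);Q=P[k]
    print(n,"knob",len(Q),Q.mean(0),np.median(Q,0),Q.min(0),Q.max(0),"px",U.ravel()[k].mean(),V.ravel()[k].mean())
    b=(P[:,2]>.118)&(P[:,2]<.14)&(P[:,0]>.5);Q=P[b]
    c=Q.mean(0);w=np.linalg.svd(Q[:,:2]-c[:2])[2][0];print("bar",len(Q),c,Q.min(0),Q.max(0),"dir deg from y",np.degrees(np.arctan2(w[0],w[1])))
    print("K",K[0,0])
    cv2.imwrite(f"pics/{n}c.png",cv2.resize(im[v0-10:v1+20,u0-10:u1+40],None,fx=5,fy=5))
E
```

```text
scene knob 360 [ 0.6055 -0.1586  0.1568] [ 0.604  -0.1872  0.152 ] [ 0.5861 -0.2038  0.143 ] [ 0.6203 -0.1032  0.174 ] px 221.80277777777778 244.73611111111111
bar 639 [ 0.6045 -0.1644  0.128 ] [ 0.5876 -0.2271  0.1181] [ 0.6208 -0.1015  0.14  ] dir deg from y -169.58188557206722
K 459.2255353809929
side knob 275 [ 0.5986 -0.1531  0.1552] [ 0.598  -0.1831  0.1516] [ 0.585  -0.2012  0.1432] [ 0.6191 -0.0973  0.1736] px 382.71272727272725 197.16363636363636
bar 604 [ 0.5941 -0.1771  0.1283] [ 0.57   -0.2673  0.1181] [ 0.6198 -0.0966  0.14  ] dir deg from y 8.050677240504442
K 480.85640292119496
```

```bash
python3 - <<'E'
from h import *
np.set_printoptions(precision=4,suppress=True)
C={}
for n,(u0,u1,v0,v1) in {"scene":(185,275,225,280),"side":(355,425,175,225)}.items():
    im,d,K,T=cam(n)
    V,U=np.mgrid[v0:v1,u0:u1];D=d[v0:v1,u0:u1]
    P=np.array([world(u,v,z,K,T) for u,v,z in zip(U.ravel(),V.ravel(),D.ravel())])
    k=(P[:,2]>.143)&(P[:,2]<.175)&(P[:,0]>.5)
    A=P[k&(P[:,1]<-.165)];B=P[k&(P[:,1]>-.13)]
    print(n,A.mean(0),A.min(0),A.max(0),"| pivot",B.mean(0),B.min(0),B.max(0),len(A),len(B))
    C[n]=(A.mean(0)[:2],T[:3,3]); f=A.mean(0)-T[:3,3];f=f[:2]/np.linalg.norm(f[:2]);print("axis est (surface+7mm)",A.mean(0)[:2]+.007*f)
E
```

```text
scene [ 0.6002 -0.1944  0.1626] [ 0.5875 -0.2041  0.1432] [ 0.6069 -0.186   0.1742] | pivot [ 0.6118 -0.1163  0.1497] [ 0.5994 -0.1299  0.1433] [ 0.6205 -0.1032  0.1532] 193 166
axis est (surface+7mm) [ 0.5933 -0.1955]
side [ 0.5923 -0.1881  0.1607] [ 0.585  -0.2038  0.1432] [ 0.6039 -0.1822  0.1735] | pivot [ 0.6064 -0.1108  0.149 ] [ 0.5954 -0.1271  0.143 ] [ 0.6198 -0.0991  0.1539] 147 122
axis est (surface+7mm) [ 0.5957 -0.1942]
```

Request:
carry_out --series "0.034 0.0378 0 5.4;0.034 0.0378 0 5.4;0.034 0.0378 0 5.4;0.034 0.0378 0 5.4;0.034 0.0378 0 5.4;0.034 0.0378 0 5.4;0.034 0.0378 0 5.4;0.034 0.0378 0 5.4;0.034 0.0378 0 5.4;0.034 0.0378 0 5.4;0.034 0.0378 0 5.4;0.034 0.0378 0 5.4;0 0 0 0;0 0 0 0" --jaw 1

```text
time: 2.45
tool_pos: [0.5955, -0.1948, 0.2451]
tcp_rot: [-2.389, -2.04, 0.001]
wrist_force: [-0.6, 0.2, 0.4]
width: 1.004
grip_force: 0.0
```

```bash
python3 - <<'E'
from h import *
np.set_printoptions(precision=4,suppress=True)
s=bot.read_state();M=R.from_rotvec(s["tcp_rot"]).as_matrix();print(s["tool_pos"],"yaw y",np.degrees(np.arctan2(M[1,1],M[0,1])),s["time"],s["q"])
im,d,K,T=cam("wrist");cv2.imwrite("pics/w1.png",im)
V,U=np.nonzero(d>0)
P=(T[:3,:3]@(np.linalg.inv(K)@np.array([U,V,np.ones_like(U)])*d[V,U])).T+T[:3,3]
near=(np.abs(P[:,0]-.6)<.06)&(np.abs(P[:,1]+.15)<.12)
k=near&(P[:,2]>.143)&(P[:,2]<.175)
A=P[k&(P[:,1]<-.165)];B=P[k&(P[:,1]>-.14)]
for X in(A,B):
    if len(X):print(len(X),X.mean(0),X.min(0),X.max(0))
top=A[A[:,2]>.167];print("top",len(top),(top.min(0)+top.max(0))/2 if len(top) else 0)
b=near&(P[:,2]>.123)&(P[:,2]<.137);Q=P[b]
if len(Q):
    w=np.linalg.svd(Q[:,:2]-Q[:,:2].mean(0),full_matrices=False)[2][0];print("bar",len(Q),Q.min(0),Q.max(0),np.degrees(np.arctan(w[0]/w[1])))
print(spot_in("wrist","stain_knob")[:2])
E
```

```text
[ 0.5955 -0.1948  0.2451] yaw y -9.032127027625176 2.45 [-0.3555  0.1737  1.7131 -0.0006  1.2553 -0.1977]
905 [ 0.5954 -0.1928  0.1669] [ 0.5862 -0.204   0.1431] [ 0.6039 -0.1859  0.1733]
1195 [ 0.6079 -0.116   0.1496] [ 0.5963 -0.1299  0.143 ] [ 0.6188 -0.1037  0.1523]
top 653 [ 0.595  -0.195   0.1702]
bar 2249 [ 0.5713 -0.2671  0.1231] [ 0.6139 -0.1015  0.1368] 6.96778530282278
[{'rect': [313.7, 217.2, 32.0, 214.4], 'score': 0.79}]
```

View pics/w1.png

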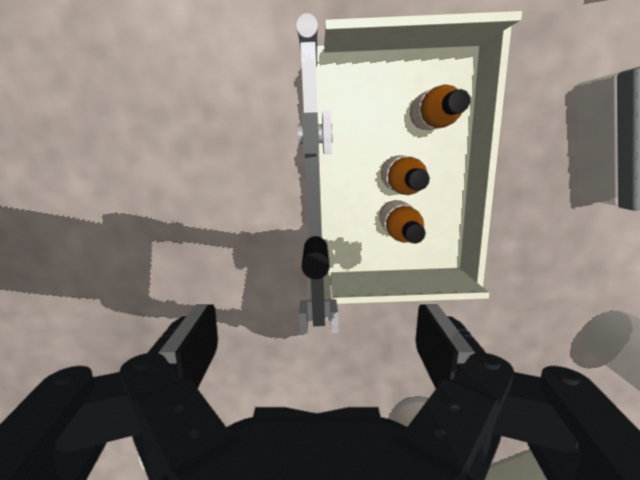

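The wrist view shows the three amber bottles, with the knob at (315,255) midway between the jaws and the white hinge cap at (307,25). I'll measure the hinge cap before descending.

```bash
python3 - <<'E'
from h import *
np.set_printoptions(precision=4,suppress=True)
im,d,K,T=cam("wrist")
for u,v in[(307,25),(303,22),(312,22),(307,16),(308,60),(311,150),(318,285),(318,318)]:
    print(u,v,im[v,u],world(u,v,d[v,u],K,T) )
E
```

```text
307 25 [225 223 226] [ 0.6127 -0.0475  0.1125]
303 22 [225 222 226] [ 0.6104 -0.0455  0.1128]
312 22 [225 224 226] [ 0.6163 -0.0464  0.1127]
307 16 [221 218 221] [ 0.6136 -0.0425  0.1127]
308 60 [230 228 230] [ 0.61   -0.0666  0.1042]
311 150 [108 109 107] [ 0.6028 -0.127   0.1496]
318 285 [56 57 56] [ 0.5914 -0.2264  0.1316]
318 318 [54 55 53] [ 0.5869 -0.255   0.1301]
```

Request:
carry_out --series "0 0 -0.03 0;0 0 -0.03 0;0 0 -0.02 0;0 0 -0.012 0;0 0 0 0;0 0 0 0"

```text
time: 3.35
tool_pos: [0.5965, -0.1952, 0.1545]
tcp_rot: [2.389, 2.038, 0.002]
wrist_force: [0.2, 1.2, -0.2]
width: 1.002
grip_force: 0.0
```

Request:
carry_out --series "0 0 0 0;0 0 0 0;0 0 0 0;0 0 0 0;0 0 0 0;0 0 0 0;0 0 0 0;0 0 0 0" --jaw -1 --grip_force 30

```text
time: 4.35
tool_pos: [0.595, -0.1947, 0.1535]
tcp_rot: [-2.389, -2.038, 0.002]
wrist_force: [-5.3, 1.1, 5.0]
width: 0.202
grip_force: 30.2
```

Request:
carry_out --series "0.0001 0.001 0.005 0;0.0002 0.0014 0.005 0;0.0002 0.0018 0.005 0;0.0003 0.0021 0.005 0;0 0 0 0;0 0 0 0"

```text
time: 5.1
tool_pos: [0.5958, -0.1877, 0.1731]
tcp_rot: [-2.388, -2.038, 0.001]
wrist_force: [-4.5, 2.0, -4.0]
width: 0.197
grip_force: 29.6
```

```bash
python3 - <<'E'
from h import *
im,d,K,T=cam("side");cv2.imwrite("pics/s2.png",cv2.resize(im[130:330,300:500],None,fx=3,fy=3))
# arc chords, cumulative from angle0, per 7deg
r=.1437;h=np.array([.6135,-.046]);a0=np.radians(270-7.1)
p=[r*np.array([np.cos(a0-np.radians(7*k)),np.sin(a0-np.radians(7*k))]) for k in range(12)]
print(p[0]+h,bot.read_state()["tool_pos"]);print(np.round(np.diff(p,axis=0),4).tolist())
E
```

```text
[ 0.59573847 -0.1885981 ] [ 0.59581254 -0.1876741   0.17303151]
[[-0.0172, 0.0032], [-0.0167, 0.0053], [-0.016, 0.0073], [-0.0149, 0.0092], [-0.0137, 0.0109], [-0.0123, 0.0125], [-0.0107, 0.0139], [-0.0089, 0.0151], [-0.007, 0.0161], [-0.005, 0.0168], [-0.0029, 0.0173]]
```

View pics/s2.png

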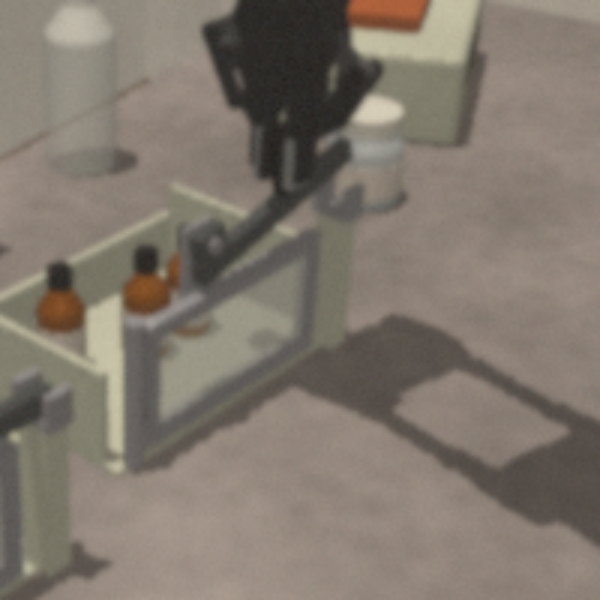

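The picture shows the bar raised with its free end at (340,155), above the catch at (340,200). I'll swing the gate along the arc, in two parts so I can check the force.

Request:
carry_out --series "-0.0172 0.0032 0 -7;-0.0167 0.0053 0 -7;-0.016 0.0073 0 -7;0 0 0 0"

```text
time: 5.65
tool_pos: [0.5471, -0.1722, 0.1738]
tcp_rot: [2.719, 1.57, 0.003]
wrist_force: [1.7, 2.3, -5.0]
width: 0.201
grip_force: 29.6
```

Request:
carry_out --series "-0.0149 0.0092 0 -7;-0.0137 0.0109 0 -7;-0.0123 0.0125 0 -7;-0.0107 0.0139 0 -7;-0.0089 0.0151 0 -7;-0.007 0.0161 0 -7;-0.005 0.0168 0 -7;-0.0029 0.0173 0 -7;0 0 0 0;0 0 0 0"

```text
time: 6.9
tool_pos: [0.4709, -0.0615, 0.174]
tcp_rot: [3.138, 0.114, -0.003]
wrist_force: [-6.7, -0.5, 0.1]
width: 0.2
grip_force: 30.3
```

Request:
carry_out --series "-0.0021 -0.0002 -0.005 0;-0.0018 -0.0002 -0.005 0;-0.0014 -0.0001 -0.005 0;-0.001 -0.0001 -0.005 0;0 0 0 0;0 0 0 0"

```text
time: 7.65
tool_pos: [0.4662, -0.0622, 0.1551]
tcp_rot: [3.139, 0.113, 0.003]
wrist_force: [-4.9, -0.7, 3.0]
width: 0.201
grip_force: 30.9
```

Request:
carry_out --series "0 0 0 0;0 0 0 0;0 0 0 0;0 0 0 0;0 0 0 0;0 0 0 0" --jaw 0.3

```text
time: 8.4
tool_pos: [0.4649, -0.0615, 0.1532]
tcp_rot: [-3.14, -0.108, 0.0]
wrist_force: [-0.2, 0.8, 0.3]
width: 0.651
grip_force: 0.0
```

Request:
carry_out --series "0 0 0.02 0;0 0 0.03 0;0 0 0.04 0;0 0 0.04 0;0 0 0.02 0;0 0 0 0;0 0 0 0;0 0 0 0"

```text
time: 9.4
tool_pos: [0.464, -0.0613, 0.3015]
tcp_rot: [-3.139, -0.108, 0.005]
wrist_force: [-0.8, -0.2, 0.3]
width: 0.647
grip_force: 0.0
```

```bash
python3 - <<'E'
from h import *
im,d,K,T=cam("scene");cv2.imwrite("pics/e1.png",im)
im,d,K,T=cam("side");cv2.imwrite("pics/e2.png",im)
E
```

```text
(no output)
```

View pics/e1.png

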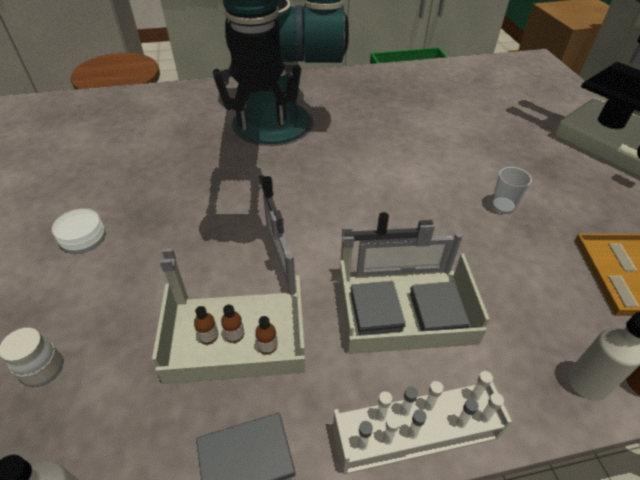

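View pics/e2.png

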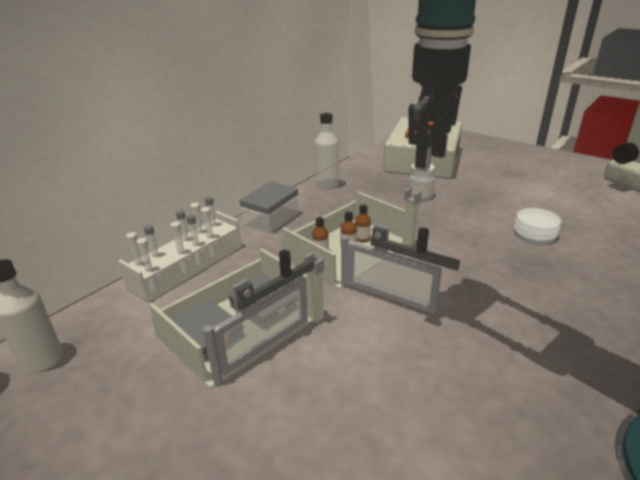

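The gate stands wide open, with its knob at (265,187) in "scene" and (422,240) in "side". The gripper is clear and the slide-box pen is still latched.

```bash
python3 -c "
from workcell import bot
print(bot.finish_job())"
```

```text
the job is handed in; nothing more can be done
None
```

The gate of the amber-bottle pen was unlatched, swung about 77° open and released; the slide-box pen is still latched, and the job is handed in (no verdict was returned).

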